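Lock three screw dispensers in order before leaving the shed

ROBOT

A 7-joint arm with a two-finger parallel gripper is mounted at the origin on the work surface. World frame = base frame: x ahead of the robot, y to its left, z up, the work surface at z = 0. Lengths are in m, angles in degrees, forces in N, time in s.
With the tool pointing down it reaches from about 0.425 to 0.825 m from the base axis. Payload 3.6 kg.
Tool frame: the origin (TCP) lies at the very end of the fingers, on their centre line; the grasp point (between the pads) lies 19 mm behind it; z points along the fingers, y is the direction in which the jaws open and shut (so a half turn about z gives the same grasp; the last joint's range is limited). The gripper opens to 93 mm and grips with 3 to 60 N. Pads are 15 mm wide; open, the fingers measure 128 mm over their backs; the gripper's body (75 mm by 188 mm) begins 65 mm behind the grasp point.
Start: joints at [68.383, 35.231, -0.722, 81.555, 0.464, 63.22, -2.315], TCP at [0.223, -0.61, 0.219] pointing down, gripper open.
Joint ranges: [-178.69, 178.69], [-17.37, 117.87], [-77.05, 75.6], [15.02, 138.74], [-78.02, 258.01], [0.78, 113.62], [-162.83, 162.83]. Speed limits (degrees/s): [159.86, 159.86, 180, 180, 180, 180, 180].

INTERFACE

Orientations are given as [roll, pitch, yaw] about the fixed x, y, z axes, in that order (R = Rz(yaw) Ry(pitch) Rx(roll)).
In Python, from rig import * gives the robot as it stands. The module is installed in compiled form; this text tells all that it offers.
- The arm moves only by the tool apply_moves, never from a script. Its arguments are lists of equal length, an entry for each row: "slide": the shift along the tool's x, y, z scaled (see below), a list of three; "twist": the turn, a rotation vector about the tool's x, y, z scaled (see below), a list of three. A call has 1 to 8 rows; each row is the pose to reach, as a shift and turn from the pose measured when the call began, along the tool's axes at that moment; what a row does not reach only later rows make up. The controller multiplies each number of a shift by 0.8 m and each number of a turn by 0.5 rad. A row lasts 1/8 s, in which the tool goes at most 62.5 mm and 10.7 degrees, less where a joint would pass 70% of its speed; a pose out of reach is approached as far as the arm can. A call with a number of a shift or a turn outside -1 to 1 is refused whole. A call with a gripper value outside its range is refused whole. "fingers" is the opening, from -1 (shut) to 1 (fully open), so that 0 is half open, set as the call begins (left out, the last holds). The fingers move at their own pace and stop on an object; "squeeze" is the grip in N (left out, the last holds). Time passes only in rows, so rows that repeat a pose let the fingers close. It gives the time, the measured TCP pose, the force and the opening at its end, in the units of the state.
- state(): the state, without advancing time (a new reading comes with each control period).
- snapshot(name): name is "scene" or "top" or "wrist"; returns (picture, depth): 384x512x3 uint8, red, green, blue; 384x512 float32, m along the optical axis (not along the pixel's ray), 0 where there is no reading.
- camera_model(name): a dict with "fx", "fy", "cx", "cy" (pixels), "R" (3x3) and "t" (3): a world point X has camera coordinates R X + t. Camera axes: x right, y down, z forward; pixel columns grow to the right and rows downward; lengths in m; the calibration is good to about 2 mm. A picture is of the moment at which its call begins: read the wrist's pose just before it. camera_model takes no time and is no camera call; for the wrist camera it gives the pose at the moment of the call.
- close_job(): hands the job in, once; it reports no verdict.
The state is a dict: "clock": time; "joint_positions": joint angles; "joint_velocities": joint speeds; "effort": joint torques, N m; "ee_pos": TCP position; "eef_rot": TCP orientation; "contact_force": force on the tool from outside, world axes, zero at the start; "wrist_torque": the same for the moment, N m; "finger_gap": finger opening in m.
Only numpy, scipy, OpenCV 4.12 (cv2) and the standard library are available. Lean on these libraries where they do the work, as an engineer would, in place of code of your own. Each camera call takes 0.05 s, during which the arm holds its last target.

TASK

Lock up three of the orange screw dispensers for the night: with the fingers, gently push the white button all the way down, then the green one, then the blue one, in that order; each stays down by itself. Leave the yellow button up, and do not lift, shift or knock over the dispensers or anything else lying on the shelf. Finish with the fingers clear of everything.

Things in the scene. Friction and masses are not known exactly. Their poses are not given: they have to be found in the camera images.
- white: Loose orange plastic screw dispenser with the white button, about 0.45 kg (0.35 to 0.6): foot 100 mm (its x) by 70 mm (its y), housing 76 x 64 mm and 70 mm high, catch tray on its -x side. Origin at the centre of its underside, z up.
- white_top (a point): Centre of the top face of the white round button, 34 mm across, upright in the middle of the dispenser's top, inside a flat black collar 46 mm across whose top is 76 mm above the shelf. The button top is 90 mm above the shelf when fully up and 80 mm when fully down (it still stands 4 mm proud of the collar), so it never sinks into the housing.
- white_button (a joint): How far the white button is pushed in, m: 0 fully up, 0.010 fully down against its stop. It starts between 0 and 0.002. No spring: a steady 2.5 N moves it straight down and it stays where it is left; the stop is hard and must not be pressed with over 40 N. Counts as locked beyond 0.007.
- green: Loose orange plastic screw dispenser with the green button, about 0.45 kg (0.35 to 0.6): foot 100 mm (its x) by 70 mm (its y), housing 76 x 64 mm and 70 mm high, catch tray on its -x side. Origin at the centre of its underside, z up.
- green_top (a point): Centre of the top face of the green round button, 34 mm across, upright in the middle of the dispenser's top, inside a flat black collar 46 mm across whose top is 76 mm above the shelf. The button top is 90 mm above the shelf when fully up and 80 mm when fully down (it still stands 4 mm proud of the collar), so it never sinks into the housing.
- green_button (a joint): How far the green button is pushed in, m: 0 fully up, 0.010 fully down against its stop. It starts between 0 and 0.002. No spring: a steady 2.5 N moves it straight down and it stays where it is left; the stop is hard and must not be pressed with over 40 N. Counts as locked beyond 0.007.
- blue: Loose orange plastic screw dispenser with the blue button, about 0.45 kg (0.35 to 0.6): foot 100 mm (its x) by 70 mm (its y), housing 76 x 64 mm and 70 mm high, catch tray on its -x side. Origin at the centre of its underside, z up.
- blue_top (a point): Centre of the top face of the blue round button, 34 mm across, upright in the middle of the dispenser's top, inside a flat black collar 46 mm across whose top is 76 mm above the shelf. The button top is 90 mm above the shelf when fully up and 80 mm when fully down (it still stands 4 mm proud of the collar), so it never sinks into the housing.
- blue_button (a joint): How far the blue button is pushed in, m: 0 fully up, 0.010 fully down against its stop. It starts between 0 and 0.002. No spring: a steady 2.5 N moves it straight down and it stays where it is left; the stop is hard and must not be pressed with over 40 N. Counts as locked beyond 0.007.
- yellow: Loose orange plastic screw dispenser with the yellow button, about 0.45 kg (0.35 to 0.6): foot 100 mm (its x) by 70 mm (its y), housing 76 x 64 mm and 70 mm high, catch tray on its -x side. Origin at the centre of its underside, z up.
- yellow_top (a point): Centre of the top face of the yellow round button, 34 mm across, upright in the middle of the dispenser's top, inside a flat black collar 46 mm across whose top is 76 mm above the shelf. The button top is 90 mm above the shelf when fully up and 80 mm when fully down (it still stands 4 mm proud of the collar), so it never sinks into the housing.
- yellow_button (a joint): How far the yellow button is pushed in, m: 0 fully up, 0.010 fully down against its stop. It starts between 0 and 0.002. No spring: a steady 2.5 N moves it straight down and it stays where it is left; the stop is hard and must not be pressed with over 40 N. Must stay below 0.004.
- pliers: Bystander: loose steel pliers with blue grips, lying flat, 160 mm long along its x (grips from -92 mm, jaws to +68 mm), 62 mm wide, 15 mm high; origin on its underside.
- tin: Bystander: loose steel tin with screw-top lid, 76 mm across, 55 mm high; origin at the centre of its underside.
- clamp: Bystander: loose white plastic bar clamp lying flat, 180 mm long along its x (from -105 to +75 mm), 75 mm wide, 22 mm high; origin under the middle of the bar's length.
- block: Bystander: small loose wooden block 42 x 28 x 24 mm; origin at the centre of its underside.
- jar: Bystander: loose glass jar with black lid, 54 mm across, 62 mm high; origin at the centre of its underside.
Not all that is in view belongs to the job. Leave any pink look-alike of the blue alone.

How it is judged:
By the outcome, as a careful person would: the job done as asked, in the order asked, and still so for the second after the job is handed in, with the robot touching nothing.
It also fails if it takes over 45 s, if anything falls off the work surface, if the arm or the gripper's body presses on something with over 40 N, if the wrist force passes 120 N, or if a joint passes its speed limit or range.

## Working session

There is one attempt and no reset: what is moved stays moved. The work goes in short steps, Python scripts to look and compute and a tool call to move; the robot and the scene stay as the last step left them, time stands still between calls to the robot, and variables do not carry over. Pictures are saved under pics/ and viewed, and the job is handed in when it is done.

Besides the shell and the picture viewer there is one more tool, called after "Call:" as name(argument=value, ...) on one line, values as JSON. apply_moves: Moves the arm, as the interface text tells. Its arguments: {"type":"object","properties":{"slide":{"type":"array"},"twist":{"type":"array"},"fingers":{"type":"number"},"squeeze":{"type":"number"}},"required":["slide","twist"]}

```bash
mkdir -p pics
python3 - <<'E'
from rig import *
import cv2, numpy as np
s=state()
print(s)
for n in ("top","scene"):
    m=camera_model(n); p,d=snapshot(n)
    np.savez(f"pics/{n}0.npz",p=p,d=d,**m)
    cv2.imwrite(f"pics/{n}0.png",cv2.resize(p[:,:,::-1],(800,600),interpolation=cv2.INTER_CUBIC))
    print(n,m)
E
```

```text
{'clock': 0.0, 'joint_positions': array([68.3812021 , 35.28676154, -0.72281847, 81.63764186,  0.46238933,
       63.22106617, -2.31398022]), 'joint_velocities': array([ 0.01133041,  0.00836504,  0.02524036,  0.03172595, -0.04265917,
       -0.02807699,  0.10901388]), 'effort': array([-1.62863612e-04, -4.58923209e+01,  2.09305189e-01, -1.65738881e+01,
       -6.10127952e-02,  2.05646380e-02,  2.20164179e-04]), 'ee_pos': array([ 0.22313387, -0.60967613,  0.21753066]), 'eef_rot': array([-1.79857357e+02,  4.95488155e-04,  2.01042104e+01]), 'contact_force': array([ 1.13074962, -0.37841545,  0.12251455]), 'wrist_torque': array([ 0.01415165, -0.01773987,  0.02489052]), 'finger_gap': 0.09279783979283097}
top {'fx': 443.2598546103254, 'fy': 443.2598546103254, 'cx': 249.96407511398027, 'cy': 192.56266993244932, 'R': array([[ 0.01095283, -0.99987497,  0.01140547],
       [-0.9980538 , -0.01163172, -0.06126437],
       [ 0.06138938, -0.01071225, -0.99805641]]), 't': array([-0.02444033,  0.55480429,  1.48416428])}
scene {'fx': 353.6488508974445, 'fy': 353.6488508974445, 'cx': 260.43479506017223, 'cy': 191.3593289296176, 'R': array([[ 0.75061959,  0.66073347,  0.00122835],
       [ 0.55612936, -0.63077912, -0.54114493],
       [-0.35677775,  0.40687711, -0.84092845]]), 't': array([-0.43092238, -0.24331621,  1.21949589])}
```

View pics/top0.png

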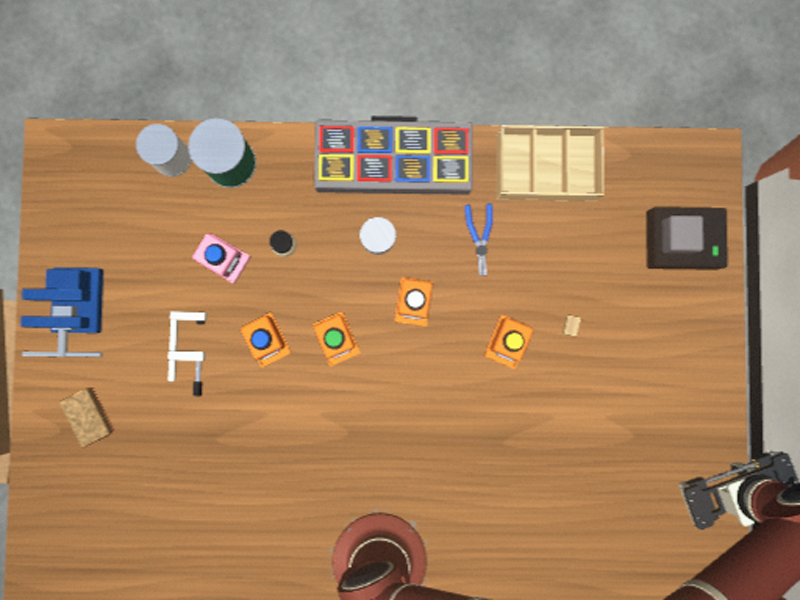

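View pics/scene0.png

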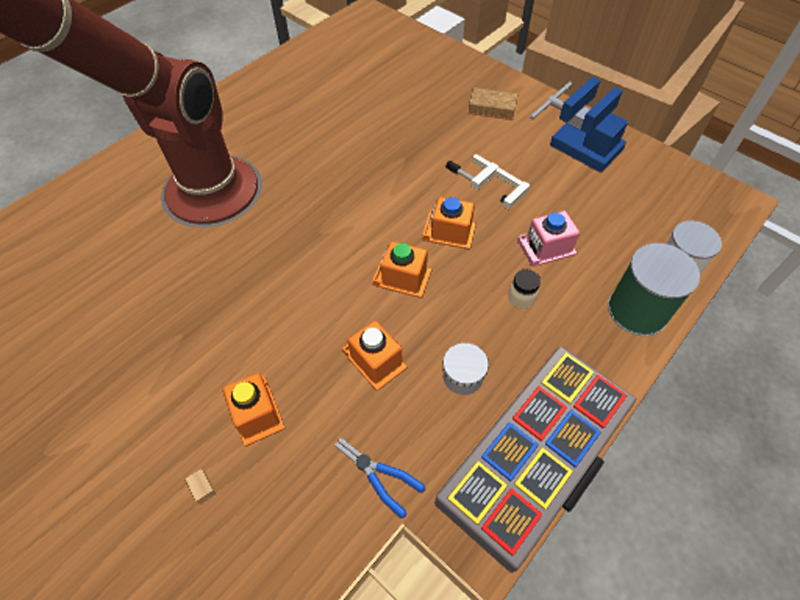

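Candidates (top picture, 800x600): white is the orange dispenser at (415,299), not the round tin lid at (378,235). Green is (334,338), with nothing similar nearby. Blue is the orange one at (262,339), not the pink look-alike at (214,254). Yellow (513,341) is to be left alone. Next I'll measure the button centres from both cameras and check them in a close crop.

Run:
```python
import cv2, numpy as np
T=np.load("pics/top0.npz");S=np.load("pics/scene0.npz")
seeds={"white":((415,299),(372,338)),"green":((334,338),(402,252)),"blue":((262,339),(452,205)),"yellow":((513,341),(243,393))}
def center(D,uv):
    p=D['p'];u,v=[int(round(a/1.5625)) for a in uv]
    lab=cv2.cvtColor(p,cv2.COLOR_RGB2LAB).astype(float)
    ref=np.median(lab[v-1:v+2,u-1:u+2].reshape(-1,3),0)
    m=(np.abs(lab-ref)[...,1:].max(2)<22)&(np.abs(lab-ref)[...,0]<45)
    n,l,st,c=cv2.connectedComponentsWithStats(m.astype(np.uint8),connectivity=4)
    k=l[v,u]; return c[k],st[k],np.median(D['d'][l==k])
def ray(D,uv,z):
    R,t=D['R'],D['t'];d=R.T@np.array([(uv[0]-D['cx'])/D['fx'],(uv[1]-D['cy'])/D['fy'],1]);o=-R.T@t
    return o+d*(z-o[2])/d[2],o,d
for n,(a,b) in seeds.items():
    for nm,D,uv in (("top",T,a),("scene",S,b)):
        c,st,dep=center(D,uv); X,o,d=ray(D,c,.089)
        print(n,nm,c.round(1),st,"z=.089:",X.round(4),"depth pt",(o+d*dep).round(4))
crop=T['p'][165:245,140:350,::-1]
cv2.imwrite("pics/crop0.png",cv2.resize(crop,None,fx=3.8,fy=3.8,interpolation=cv2.INTER_CUBIC))
```

```text
white top [265.5 191.1] [261 186  10  11  81] z=.089: [ 0.5561 -0.0675  0.089 ] depth pt [ 0.5562 -0.0676  0.087 ]
white scene [237.9 215.1] [232 210  13  11 110] z=.089: [ 0.5567 -0.0688  0.089 ] depth pt [ 0.5562 -0.0684  0.0878]
green top [213.  216.2] [208 212  11  10  81] z=.089: [0.4733 0.1004 0.089 ] depth pt [0.4733 0.1004 0.0893]
green scene [256.9 159.7] [252 156  11   9  75] z=.089: [0.4732 0.0992 0.089 ] depth pt [0.4731 0.0993 0.0888]
blue top [166.  216.6] [161 212  11  10  87] z=.089: [0.4702 0.2511 0.089 ] depth pt [0.4702 0.2514 0.0872]
blue scene [288.9 130. ] [284 127  11   7  64] z=.089: [0.4704 0.2491 0.089 ] depth pt [0.4694 0.2505 0.0872]
yellow top [329.  217.9] [324 213  11  10  85] z=.089: [ 0.4719 -0.2727  0.089 ] depth pt [ 0.4719 -0.273   0.0874]
yellow scene [155.3 250.3] [149 244  14  13 131] z=.089: [ 0.4725 -0.2739  0.089 ] depth pt [ 0.4717 -0.2737  0.0873]
```

View pics/crop0.png

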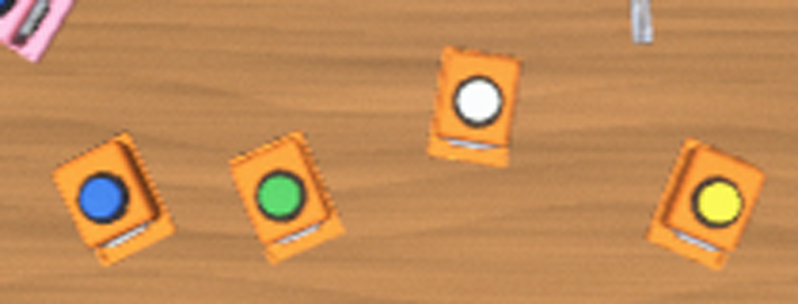

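The crop confirms the choice: orange bodies with the white button at (478,101), green at (280,195) and blue at (102,197), while the pink one sits outside at top left. Both cameras agree to about 2 mm. I'll press with shut fingers, centred on each button.

```bash
cat > h.py <<'E'
from rig import *
import numpy as np
from scipy.spatial.transform import Rotation as Rt
P={"white":(.5563,-.0681),"green":(.4733,.0998),"blue":(.4701,.2503)}
def go(x,y,z):
    s=state();R=Rt.from_euler('xyz',s['eef_rot'],degrees=True)
    v=R.inv().apply(np.array([x,y,z])-s['ee_pos'])
    print(s['clock'],s['ee_pos'].round(4),s['eef_rot'].round(2),s['contact_force'].round(2),s['finger_gap'],"slide",(v/.8).round(4))
    tw=(R.inv()*Rt.from_euler('xyz',[180,0,s['eef_rot'][2]],degrees=True)).as_rotvec()/.5
    print("level twist",tw.round(4))
E
python3 -c "
from h import *
go(*P['white'],.2)"
```

```text
0.1 [ 0.2231 -0.6097  0.2176] [-179.86    0.     20.1 ] [-0.6  -0.7  -0.69] 0.09315161775400344 slide [ 0.6238 -0.4926  0.0231]
level twist [-0.0047  0.0001 -0.    ]
```

Call:
apply_moves(slide=[[0.03,-0.024,0],[0.08,-0.063,0],[0.13,-0.103,0],[0.18,-0.142,0],[0.23,-0.182,0],[0.28,-0.221,0],[0.33,-0.26,0],[0.38,-0.3,0]], twist=[[0,0,0],[0,0,0],[0,0,0],[0,0,0],[0,0,0],[0,0,0],[0,0,0],[0,0,0]], fingers=-1, squeeze=10)

```text
clock: 1.1
ee_pos: [0.4266, -0.2783, 0.2179]
eef_rot: [-179.8, 0.0, 20.1]
contact_force: [-0.2, -0.4, 0.8]
finger_gap: 0.0174
```

```bash
python3 -c "
from h import *
go(*P['white'],.17)"
```

```text
1.1 [ 0.4266 -0.2783  0.2179] [-1.7985e+02  2.0000e-02  2.0090e+01] [-0.15 -0.35  0.82] 0.01743065218178641 slide [ 0.2426 -0.1909  0.0603]
level twist [-0.0053  0.0008 -0.    ]
```

Call:
apply_moves(slide=[[0.05,-0.04,0],[0.1,-0.079,0],[0.15,-0.118,0.01],[0.2,-0.157,0.03],[0.23,-0.181,0.05],[0.2426,-0.1909,0.0603],[0.2426,-0.1909,0.0603],[0.2426,-0.1909,0.0603]], twist=[[-0.005,0,0],[-0.005,0,0],[-0.005,0,0],[-0.005,0,0],[-0.005,0,0],[-0.005,0,0],[-0.005,0,0],[-0.005,0,0]])

```text
clock: 2.1
ee_pos: [0.5559, -0.0704, 0.1705]
eef_rot: [179.9, 0.0, 19.9]
contact_force: [-0.7, 0.2, -0.3]
finger_gap: 0.0009
```

```bash
python3 -c "
from h import *
import cv2
m=camera_model('wrist');p,d=snapshot('wrist')
cv2.imwrite('pics/w1.png',cv2.resize(p[:,:,::-1],(800,600)))
X=m['R']@np.array([*P['white'],.09])+m['t'];print(X, (m['fx']*X[0]/X[2]+m['cx'])*1.5625,(m['fy']*X[1]/X[2]+m['cy'])*1.5625)
go(*P['white'],.095)"
```

```text
[-0.00134511  0.0045143   0.25690553] 393.24543000377315 300.749661315084
2.15 [ 0.556  -0.0704  0.1706] [1.7992e+02 2.0000e-02 1.9910e+01] [-0.38 -0.01  1.48] 0.0004949523494109869 slide [ 0.0013 -0.0027  0.0945]
level twist [0.0026 0.0006 0.    ]
```

View pics/w1.png

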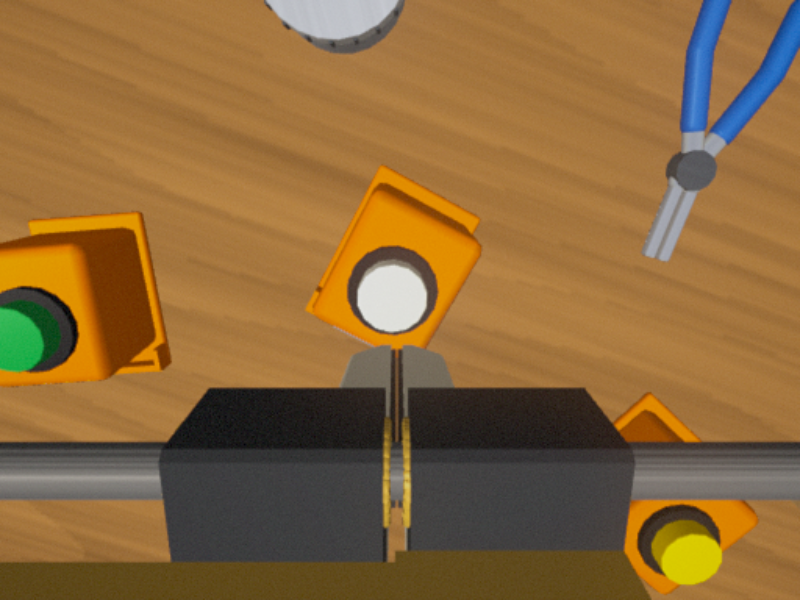

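The wrist view shows the white button at (392,296), within 1–2 mm of the predicted (393,301). The shut fingers are above it, so I'm going down.

Call:
apply_moves(slide=[[0.0005,-0.001,0.02],[0.0013,-0.0027,0.05],[0.0013,-0.0027,0.075],[0.0013,-0.0027,0.088],[0.0013,-0.0027,0.092],[0.0013,-0.0027,0.092]], twist=[[0,0,0],[0,0,0],[0,0,0],[0,0,0],[0,0,0],[0,0,0]])

```text
clock: 2.9
ee_pos: [0.5565, -0.0683, 0.0973]
eef_rot: [179.9, -0.0, 19.9]
contact_force: [0.6, 0.9, 0.4]
finger_gap: 0.0001
```

```bash
python3 -c "
from h import *
go(*P['white'],.08)"
```

```text
2.9 [ 0.5565 -0.0683  0.0973] [ 1.799e+02 -2.000e-02  1.990e+01] [0.62 0.85 0.38] 0.00012017903639013102 slide [-0.0002 -0.0004  0.0216]
level twist [ 0.0034 -0.0005 -0.    ]
```

Call:
apply_moves(slide=[[0,0,0.004],[0,0,0.007],[0,0,0.01],[0,0,0.0125],[0,0,0.015],[0,0,0.017],[0,0,0.018],[0,0,0.018]], twist=[[0,0,0],[0,0,0],[0,0,0],[0,0,0],[0,0,0],[0,0,0],[0,0,0],[0,0,0]])

```text
clock: 3.9
ee_pos: [0.5566, -0.0683, 0.0828]
eef_rot: [179.9, -0.0, 19.9]
contact_force: [0.2, -0.3, 1.8]
finger_gap: 0.0003
```

```bash
python3 -c "
from h import *
go(*P['white'],.08)"
```

```text
3.9 [ 0.5566 -0.0683  0.0828] [ 1.799e+02 -2.000e-02  1.989e+01] [ 0.19 -0.31  1.84] 0.0002543423541735724 slide [-0.0003 -0.0004  0.0035]
level twist [ 0.0033 -0.0009 -0.    ]
```

Call:
apply_moves(slide=[[0,0,0.001],[0,0,0.0018],[0,0,0.0022],[0,0,0.0022]], twist=[[0,0,0],[0,0,0],[0,0,0],[0,0,0]])

```text
clock: 4.4
ee_pos: [0.5566, -0.0683, 0.081]
eef_rot: [179.9, -0.0, 19.9]
contact_force: [-0.8, -0.6, 3.0]
finger_gap: 0.0007
```

Call:
apply_moves(slide=[[0,0,0.0006],[0,0,0.0012],[0,0,0.0012]], twist=[[0,0,0],[0,0,0],[0,0,0]])

```text
clock: 4.78
ee_pos: [0.5566, -0.0683, 0.0803]
eef_rot: [179.9, -0.0, 19.9]
contact_force: [-1.0, 0.1, 5.4]
finger_gap: 0.0006
```

Call:
apply_moves(slide=[[0,0,0.0006],[0,0,0.001],[0,0,0.001]], twist=[[0,0,0],[0,0,0],[0,0,0]])

```text
clock: 5.15
ee_pos: [0.5566, -0.0683, 0.0803]
eef_rot: [179.9, -0.0, 19.9]
contact_force: [-2.0, 0.5, 7.9]
finger_gap: 0.0004
```

The fingers are against the stop: z is steady at 80.3 mm and the force is rising, 7.9 N. Lifting straight up.

Call:
apply_moves(slide=[[0,0,-0.005],[0,0,-0.02],[0,0,-0.05],[0,0,-0.08],[0,0,-0.1],[0,0,-0.1]], twist=[[0,0,0],[0,0,0],[0,0,0],[0,0,0],[0,0,0],[0,0,0]])

```text
clock: 5.9
ee_pos: [0.5574, -0.0682, 0.1616]
eef_rot: [179.8, -0.2, 19.9]
contact_force: [-0.9, -0.1, -0.4]
finger_gap: 0.0004
```

```bash
python3 -c "
from h import *
go(*P['green'],.16)"
```

```text
5.9 [ 0.5574 -0.0682  0.1616] [179.82  -0.19  19.89] [-0.93 -0.11 -0.44] 0.0003604428093786862 slide [-0.0274 -0.2333  0.0011]
level twist [ 0.0063 -0.0066 -0.    ]
```

Call:
apply_moves(slide=[[-0.004,-0.03,0],[-0.009,-0.08,0],[-0.015,-0.13,0],[-0.021,-0.18,0],[-0.025,-0.215,0],[-0.0274,-0.2333,0],[-0.0274,-0.2333,0],[-0.0274,-0.2333,0]], twist=[[0.006,-0.006,0],[0.006,-0.006,0],[0.006,-0.006,0],[0.006,-0.006,0],[0.006,-0.006,0],[0.006,-0.006,0],[0.006,-0.006,0],[0.006,-0.006,0]])

```text
clock: 6.9
ee_pos: [0.4736, 0.0986, 0.1608]
eef_rot: [179.9, -0.0, 19.8]
contact_force: [-0.3, 0.4, 0.3]
finger_gap: 0.0007
```

```bash
python3 -c "
from h import *
import cv2
m=camera_model('wrist');p,d=snapshot('wrist')
cv2.imwrite('pics/w2.png',cv2.resize(p[:,:,::-1],(800,600)))
X=m['R']@np.array([*P['green'],.09])+m['t'];print(X, (m['fx']*X[0]/X[2]+m['cx'])*1.5625,(m['fy']*X[1]/X[2]+m['cy'])*1.5625)
go(*P['green'],.097)"
```

```text
[-0.00050797  0.00810983  0.2478038 ] 394.96703293602457 308.9390483816371
6.95 [0.4738 0.0984 0.1608] [ 1.7995e+02 -1.0000e-02  1.9750e+01] [-0.33  1.02  0.37] 7.325953460557611e-05 slide [-0.     -0.0019  0.0797]
level twist [ 0.0019 -0.0005 -0.    ]
```

View pics/w2.png

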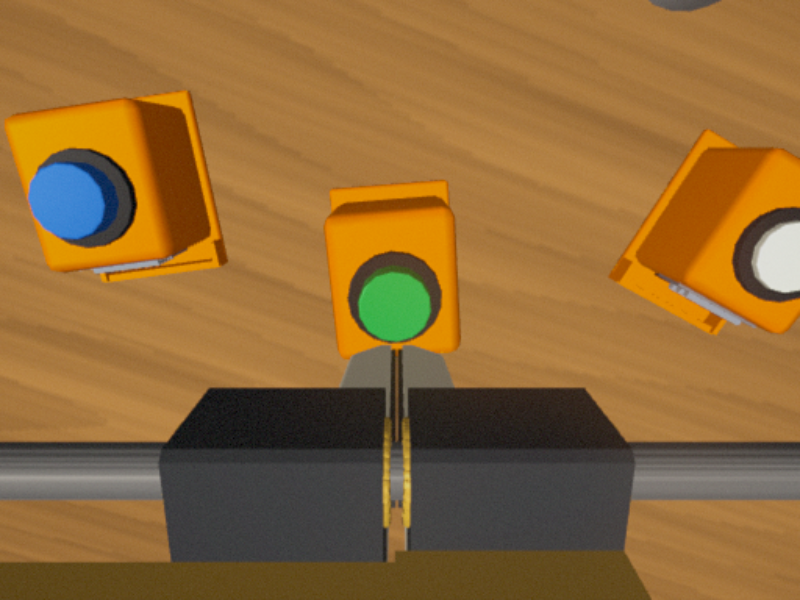

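Green button seen at (394,305), predicted (395,309), so it is centred. The white button at right stands low in its collar.

Call:
apply_moves(slide=[[0,-0.001,0.02],[0,-0.0019,0.045],[0,-0.0019,0.068],[0,-0.0019,0.077],[0,-0.0019,0.079],[0,-0.0019,0.079]], twist=[[0,0,0],[0,0,0],[0,0,0],[0,0,0],[0,0,0],[0,0,0]])

```text
clock: 7.7
ee_pos: [0.4738, 0.0997, 0.098]
eef_rot: [179.9, -0.1, 19.7]
contact_force: [0.3, -0.5, -0.1]
finger_gap: 0.0006
```

Call:
apply_moves(slide=[[0,0,0.004],[0,0,0.007],[0,0,0.01],[0,0,0.0125],[0,0,0.015],[0,0,0.017],[0,0,0.018],[0,0,0.018]], twist=[[0,0,0],[0,0,0],[0,0,0],[0,0,0],[0,0,0],[0,0,0],[0,0,0],[0,0,0]])

```text
clock: 8.7
ee_pos: [0.4739, 0.0997, 0.0835]
eef_rot: [179.9, -0.1, 19.7]
contact_force: [-0.4, 0.0, 1.5]
finger_gap: 0.0004
```

Call:
apply_moves(slide=[[0,0,0.001],[0,0,0.002],[0,0,0.003],[0,0,0.003]], twist=[[0,0,0],[0,0,0],[0,0,0],[0,0,0]])

```text
clock: 9.2
ee_pos: [0.4739, 0.0997, 0.081]
eef_rot: [179.9, -0.1, 19.7]
contact_force: [-1.0, 0.0, 1.1]
finger_gap: 0.0004
```

Call:
apply_moves(slide=[[0,0,0.0006],[0,0,0.0012],[0,0,0.0014],[0,0,0.0014]], twist=[[0,0,0],[0,0,0],[0,0,0],[0,0,0]])

```text
clock: 9.7
ee_pos: [0.4739, 0.0997, 0.0803]
eef_rot: [179.9, -0.1, 19.7]
contact_force: [-1.3, -0.2, 6.7]
finger_gap: 0.0005
```

Stopped at z 80.3 mm with the force up to 6.7 N, which is the stop. Lifting.

Call:
apply_moves(slide=[[0,0,-0.005],[0,0,-0.02],[0,0,-0.05],[0,0,-0.08],[0,0,-0.1],[0,0,-0.1]], twist=[[0,0,0],[0,0,0],[0,0,0],[0,0,0],[0,0,0],[0,0,0]])

```text
clock: 10.45
ee_pos: [0.4747, 0.0999, 0.1618]
eef_rot: [179.9, -0.3, 19.7]
contact_force: [0.5, 0.1, -0.2]
finger_gap: 0.0004
```

```bash
python3 -c "
from h import *
go(*P['blue'],.16)"
```

```text
10.45 [0.4747 0.0999 0.1618] [179.91  -0.28  19.71] [ 0.46  0.07 -0.22] 0.0004228642038899642 slide [ 0.058  -0.1789  0.0022]
level twist [ 0.0031 -0.0099 -0.    ]
```

Call:
apply_moves(slide=[[0.01,-0.03,0],[0.023,-0.07,0.001],[0.036,-0.11,0.001],[0.048,-0.15,0.002],[0.058,-0.1789,0.002],[0.058,-0.1789,0.002],[0.058,-0.1789,0.002]], twist=[[0.003,-0.01,0],[0.003,-0.01,0],[0.003,-0.01,0],[0.003,-0.01,0],[0.003,-0.01,0],[0.003,-0.01,0],[0.003,-0.01,0]])

```text
clock: 11.32
ee_pos: [0.47, 0.2486, 0.1596]
eef_rot: [179.9, 0.1, 19.6]
contact_force: [0.3, -0.2, 0.2]
finger_gap: 0.0007
```

```bash
python3 -c "
from h import *
import cv2
m=camera_model('wrist');p,d=snapshot('wrist')
cv2.imwrite('pics/w3.png',cv2.resize(p[:,:,::-1],(800,600)))
X=m['R']@np.array([*P['blue'],.09])+m['t'];print(X, (m['fx']*X[0]/X[2]+m['cx'])*1.5625,(m['fy']*X[1]/X[2]+m['cy'])*1.5625)
go(*P['blue'],.097)"
```

```text
[-0.00093391  0.00770608  0.24655537] 394.02790053808496 308.1436972775655
11.375 [0.4702 0.2483 0.1598] [1.7992e+02 8.0000e-02 1.9580e+01] [ 0.25 -1.02 -0.59] 0.0005435286505046694 slide [ 0.0008 -0.0025  0.0785]
level twist [0.0029 0.0027 0.    ]
```

View pics/w3.png

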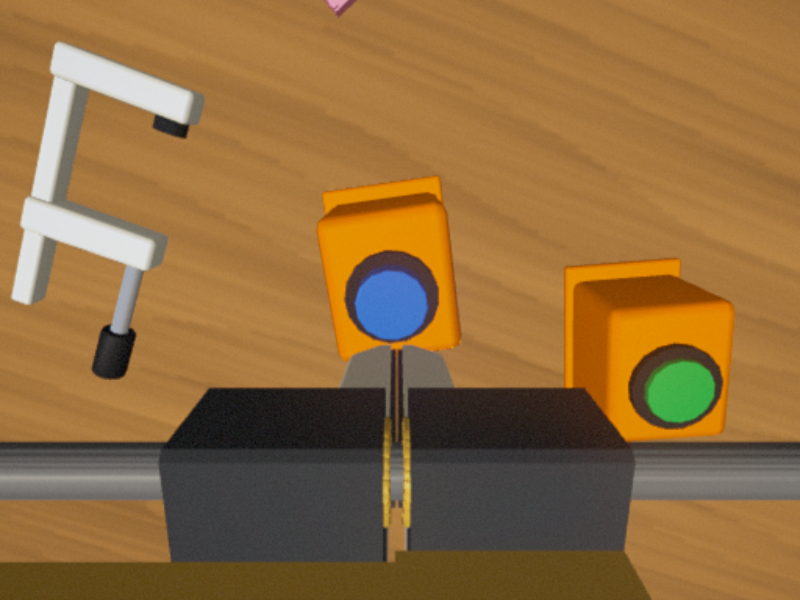

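Blue button on the orange body at (392,305), predicted (394,308). The pink one is far off at the top.

Call:
apply_moves(slide=[[0,-0.001,0.02],[0.0006,-0.0025,0.045],[0.0006,-0.0025,0.068],[0.0006,-0.0025,0.076],[0.0006,-0.0025,0.078],[0.0006,-0.0025,0.078]], twist=[[0,0,0],[0,0,0],[0,0,0],[0,0,0],[0,0,0],[0,0,0]])

```text
clock: 12.12
ee_pos: [0.4704, 0.2501, 0.0979]
eef_rot: [179.9, 0.0, 19.5]
contact_force: [-0.7, -0.6, 0.2]
finger_gap: 0.0005
```

Call:
apply_moves(slide=[[0,0,0.004],[0,0,0.007],[0,0,0.01],[0,0,0.0125],[0,0,0.015],[0,0,0.017],[0,0,0.018],[0,0,0.018]], twist=[[0,0,0],[0,0,0],[0,0,0],[0,0,0],[0,0,0],[0,0,0],[0,0,0],[0,0,0]])

```text
clock: 13.12
ee_pos: [0.4704, 0.2501, 0.0835]
eef_rot: [179.9, 0.0, 19.5]
contact_force: [-0.4, -0.4, 1.7]
finger_gap: 0.0005
```

Call:
apply_moves(slide=[[0,0,0.001],[0,0,0.002],[0,0,0.003],[0,0,0.003]], twist=[[0,0,0],[0,0,0],[0,0,0],[0,0,0]])

```text
clock: 13.62
ee_pos: [0.4704, 0.2501, 0.0809]
eef_rot: [179.9, 0.0, 19.5]
contact_force: [-0.3, -0.2, 0.6]
finger_gap: 0.0005
```

Call:
apply_moves(slide=[[0,0,0.0006],[0,0,0.0012],[0,0,0.0014],[0,0,0.0014]], twist=[[0,0,0],[0,0,0],[0,0,0],[0,0,0]])

```text
clock: 14.12
ee_pos: [0.4704, 0.2501, 0.0803]
eef_rot: [179.9, 0.0, 19.5]
contact_force: [-1.7, -1.2, 5.4]
finger_gap: 0.0004
```

Same stop signature (80.3 mm, 5.4 N). Lifting, then backing toward the base so the top camera can check.

Call:
apply_moves(slide=[[0,0,-0.005],[0,0,-0.02],[0,0,-0.05],[0,0,-0.09],[0,0,-0.13],[0,0,-0.16],[0,0,-0.17],[0,0,-0.17]], twist=[[0,0,0],[0,0,0],[0,0,0],[0,0,0],[0,0,0],[0,0,0],[0,0,0],[0,0,0]])

```text
clock: 15.12
ee_pos: [0.4704, 0.2502, 0.2165]
eef_rot: [179.9, -0.0, 19.5]
contact_force: [0.1, -0.2, -0.5]
finger_gap: 0.0003
```

Call:
apply_moves(slide=[[-0.01,-0.03,0],[-0.03,-0.08,0],[-0.05,-0.14,0],[-0.08,-0.2,0],[-0.11,-0.25,0],[-0.13,-0.28,0],[-0.13,-0.28,0],[-0.13,-0.28,0]], twist=[[0,0,0],[0,0,0],[0,0,0],[0,0,0],[0,0,0],[0,0,0],[0,0,0],[0,0,0]])

```text
clock: 16.12
ee_pos: [0.2985, 0.4252, 0.2153]
eef_rot: [179.8, 0.0, 19.4]
contact_force: [0.9, -0.1, 1.0]
finger_gap: 0.0005
```

Run:
```python
from h import *
import cv2
print(state()['ee_pos'],state()['clock'])
out=[]
for n in ("top","scene"):
    m=camera_model(n);p,d=snapshot(n);D=np.load(f"pics/{n}0.npz")
    R,t=m['R'],m['t']
    for k,xy in {**P,"yellow":(.472,-.2732)}.items():
        X=R@np.array([*xy,.085])+t;u=int(round(m['fx']*X[0]/X[2]+m['cx']));v=int(round(m['fy']*X[1]/X[2]+m['cy']))
        f=lambda dd:np.median((dd)[v-2:v+3,u-2:u+3])
        print(n,k,"depth drop mm",(f(d)-f(D['d']))*1000)
    out.append(np.hstack([cv2.resize(x[:,:,::-1],(400,300),interpolation=cv2.INTER_AREA) for x in (D['p'],p)]))
cv2.imwrite("pics/end.png",np.vstack(out))
```

```text
[0.29851153 0.42516226 0.21533404] 16.125
top white depth drop mm 6.227851
top green depth drop mm 10.720491
top blue depth drop mm 7.8388453
top yellow depth drop mm 0.01847744
scene white depth drop mm 9.287715
scene green depth drop mm 9.780049
scene blue depth drop mm 10.783315
scene yellow depth drop mm 0.26464462
```

View pics/end.png

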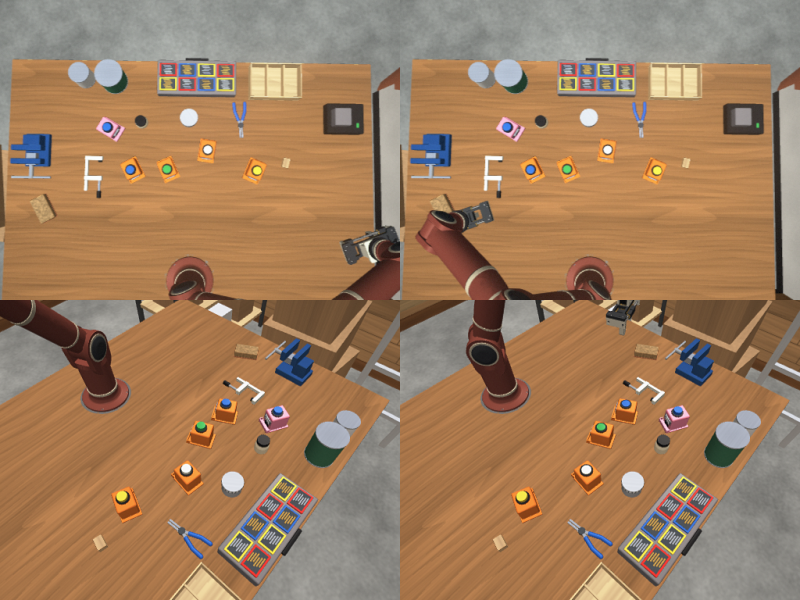

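Before and after match: nothing has shifted. White, green and blue are lower, yellow is unchanged, and the arm is clear. Handing in.

```bash
python3 -c "
from rig import *
print(state()['joint_velocities'].round(2),state()['contact_force']);print(close_job())"
```

```text
[ 0.19 -0.19 -0.35 -0.14 -0.14  0.06 -0.12] [-0.23497031  0.16581959 -0.61454834]
the job is handed in; nothing more can be done
None
```

I pushed the white, green and blue buttons on the orange dispensers down in that order, with the fingers shut, and handed the job in at about 16 s.

- **Buttons down:** each press ended at a fingertip height of 80.3 mm, against 80 mm for fully down. There the force rose above the button's own resistance, to between 5 and 8 N at the last readings, which shows the stop was reached.
- **Depth check:** the scene camera showed the three buttons 9–11 mm lower than at the start. The top camera disagreed for white, giving about 6 mm, and gave 8 mm for blue and 11 mm for green. I put the low white figure down to depth noise, because the stop contact was the same for all three.
- **Yellow and the rest:** yellow changed by less than 0.3 mm. Comparing the before and after pictures by eye, nothing else had moved, and I never approached the pink look-alike.
- **Finish:** the fingers ended about 0.2 m above the shelf, clear of everything, with no contact force beyond sensor noise.

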